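Gang the last board for edge coating

TASK

Pull the board that stands in the light wire rack straight up out of it, so that the rack neither tips nor gets dragged along. Stand it on edge on the grey jig, one end against the low end fence, and butt it flush, face to face, against the outer of the two boards already there, so that the three edges can be coated as one with no gap. Leave those two boards tight in their place, let go of everything, and do not disturb the other things on the bench.

Things in the scene. Friction and masses are not known exactly. Their poses are not given: they have to be found in the camera images.
- board_mid (a point): Centre of the loose board: plain light wood, 160 mm long (its x), 38 mm thick (its y), 56 mm high (its z), 230 g within 30 percent, edges eased 1.5 mm. It starts on its long edge in the middle bay of the wire rack, its bottom 6 mm above the bench, its long axis along the rack's x. Turned end for end it is the same. Pushed high up it topples rather than slides.
- neighbour_mid (a point): Centre of the outer of the two boards already standing on the jig, the one to butt against: same size and kind as the loose board, same axes, loose. Its open face looks to the jig's -y.
- first_mid (a point): Centre of the inner board on the jig, same size and kind, loose, standing between the neighbour and the jig's cheek, with their faces touching.
- jig: Grey board jig screwed to the bench; origin under its centre at bench height, x along the boards on it, z up. Base 200 x 240 mm (x, y), 12 mm thick; boards stand on top of it. Cheek: 20 mm wall along the +y side (y 100 to 120 mm), top 48 mm above the bench, backing the boards. The +x and -y sides are open.
- rack: Light loose rack of 6 mm steel wire, 200 g; origin under its centre, z up. Rods along y at x = -60 and 60 mm, and along x at y = -70 and 70 mm, lie on the bench. From each y rod four pins rise to 48 mm, at y = -70, -23, 23 and 70 mm: three bays 41 mm wide, the board in the middle one with 1.5 mm play each side. Nothing stands between x = -57 and 57 mm.
- can: Bystander: tin of lacquer with a white lid and a black hand-crank stirrer, 108 mm across, 200 mm high, origin under its centre. Not to be touched.
- brayer: Bystander: hand roller with a red-brown 90 mm rubber roller (along its y), a steel frame and a wooden handle to its -x, 180 mm long over all, 44 mm high, lying on the bench; origin on the bench under the roller. Not to be touched.
- lamp: Bystander: black sheet-metal lamp unit with a carrying handle on top, 125 x 250 mm (x, y), 162 mm high, heavy, fixed; origin under its centre. Keep clear.
- fence (a point): Middle of the jig's end fence, on its inner face (jig x = -80 mm) at its top edge, 36 mm above the bench; axes as the jig's. The fence is a 20 mm thick wall along the jig's -x end, from y = -120 to 100 mm. With its end against the fence, a board's centre is at jig x = 0.

How it is judged:
On the way, in this order (a step that is already met when the one before it is completed fails the run):
1. the board is drawn clear of the rack's pins while the rack stands where it was (z of board_mid in the frame of rack above 0.085 m and angle between rack's own z axis and vertical below 0.05 rad), for 0.1 s.
2. the board stands on edge on the jig (z of board_mid in the frame of jig between 0.036 and 0.044 m and y of board_mid in the frame of jig between -0.12 and 0.03 m and x of board_mid in the frame of jig below 0.06 m and angle between board_mid's own z axis and vertical below 0.1 rad), for 0.1 s.
At the end, for the whole second after the job is handed in: Board upright on the jig base, face to face with the neighbour (gap under 2 mm, square to 0.025 rad), end within 4 mm of the fence; the first two boards still tight together (2 mm), to the cheek (3 mm) and fence (4 mm); rack upright; all at rest (y of board_mid in the frame of neighbour_mid between -0.04 and -0.035 m and angle between the y axis of board_mid and the y axis of neighbour_mid, either way round below 0.025 rad and angle between board_mid's own z axis and vertical below 0.04 rad and x of each of board_mid, neighbour_mid, first_mid in the frame of jig below 0.004 m and z of board_mid in the frame of jig between 0.037 and 0.043 m and y of neighbour_mid in the frame of first_mid above -0.04 m and angle between the y axis of neighbour_mid and the y axis of jig, either way round below 0.03 rad and y of first_mid in the frame of jig above 0.078 m and angle between rack's own z axis and vertical below 0.05 rad and linear speed of each of board, rack below 0.01 m/s); the robot touches nothing.
It fails at once if the rack is tipped or lifted (tilt over 0.15 rad) (angle between rack's own z axis and vertical above 0.15 rad).
It fails at once if the rack is dragged or carried more than 30 mm (distance of rack from where it was at the start of the episode above 0.03 m).
It fails at once if the boards already on the jig are knocked out of place (over 12 mm) (distance of any of neighbour_mid, first_mid from where it was at the start of the episode above 0.012 m).
It fails at once if the tin or the roller is moved more than 15 mm, or the lamp unit is struck (distance of any of can, brayer from where it was at the start of the episode above 0.015 m or contact force between the arm and lamp above 2 N).
It also fails if it takes over 53 s, if anything falls off the work surface, if the arm or the gripper's body presses on something with over 40 N, if the wrist force passes 120 N, or if a joint passes its speed limit or range.

ROBOT

A 6-joint arm with a two-finger parallel gripper is mounted at the origin on the work surface. World frame = base frame: x ahead of the robot, y to its left, z up, the work surface at z = 0. Lengths are in m, angles in rad, forces in N, time in s.
With the tool pointing down it reaches from about 0.275 to 0.975 m from the base axis. Payload 8.4 kg.
Tool frame: the origin (TCP) lies where the fingers leave the gripper's body, on its centre line; the fingertips stand 88 mm ahead of it and the grasp point (between the pads) lies bot.pinch_z ahead of it (bot.pinch_z is the distance from the TCP to the grasp point, in m); x points along the fingers, y is the direction in which the jaws open and shut, and the axes are right-handed (so a half turn about x gives the same grasp; the last joint's range is limited). The gripper opens to 92 mm and grips with 3 to 60 N. Pads are 20 mm wide; open, the fingers measure 128 mm over their backs; the gripper's body (75 mm by 189 mm) begins 69 mm behind the grasp point.
Start: joints at [1.148, 0.353, 1.633, -0, 1.155, -0.002], TCP at [0.255, 0.57, 0.303] pointing down, gripper open.
Joint ranges: [-2.63, 2.63], [-0.92, 2.1], [0.06, 2.66], [-1.3, 4.44], [0, 2.69], [-3.02, 3.02]. Speed limits (rad/s): [2.22, 2.22, 2.79, 3.14, 3.14, 3.14].

INTERFACE

Orientations are given as a unit quaternion [x, y, z, w].
In Python, from plant import state, vision, workorder, bot gives the robot as it stands.
- The arm moves only by the shell command python3 -m crank 'ROWS' [FORCE]. ROWS is JSON, a list of rows, each a list of 3 entries, a list of its own where there are three numbers: the finger opening in m, from 0 to 0.0919, then the shift along the world's x, y, z in m, then the turn about the world's z in degrees. In form: [[hand, [dx, dy, dz], twist], ...]. A call has 1 to 12 rows; each row is the pose to reach, as a shift and turn from the pose commanded when the call began; what a row does not reach only later rows make up. A row lasts 1/8 s, in which the tool goes at most 62.5 mm and 10.7 degrees, less where a joint would pass 70% of its speed; a pose out of reach is approached as far as the arm can. A call with a gripper value outside its range is refused whole. The fingers move at their own pace and stop on an object; FORCE is the grip in N (left out, the last holds). Time passes only in rows, so rows that repeat a pose let the fingers close. It gives the time, the measured TCP pose, the force and the opening at its end, in the units of the state.
- state(): the state, without advancing time (a new reading comes with each control period).
- vision.get_image(name): name is "side" or "top"; returns the picture (384x512x3 uint8, blue, green, red); there is no depth.
- vision.camera_info(name): a dict with "fovy" (degrees; the focal length in pixels is half the picture's height over the tangent of half this angle, whatever the lens; pixels are square), "cx", "cy" (the principal point, pixels), "extrinsics" (4x4, takes a point from world to camera coordinates). Camera axes: x right, y down, z forward; pixel columns grow to the right and rows downward; lengths in m; the calibration is good to about 2 mm. A picture is of the moment at which its call begins. camera_info takes no time and is no camera call.
- workorder.sign_off(): hands the job in, once; it reports no verdict.
The state is a dict: "time": time; "joint_positions": joint angles; "joint_vel": joint speeds; "tau": joint torques, N m; "tool_pos": TCP position; "tcp_rot": TCP orientation; "wrist_force": force on the tool from outside, world axes, zero at the start; "wrist_torque": the same for the moment, N m; "gripper_width": finger opening in m.
Only numpy, scipy, OpenCV 4.12 (cv2) and the standard library are available. Lean on these libraries where they do the work, as an engineer would, in place of code of your own. Each camera call takes 0.05 s, during which the arm holds its last target.

## Working session

There is one attempt and no reset: what is moved stays moved. The work goes in short steps, Python scripts to look and compute and a shell command to move; the robot and the scene stay as the last step left them, time stands still between calls to the robot, and variables do not carry over. Pictures are saved under pics/ and viewed, and the job is handed in when it is done.

```bash
mkdir -p pics; python3 - <<'E'
from plant import state, vision, workorder, bot
import cv2,numpy as np
s=state();print(s);print(bot.pinch_z)
for n in("side","top"):
    im=vision.get_image(n);cv2.imwrite(f"pics/{n}0.png",im);i=vision.camera_info(n);print(n,i)
E
```

```text
{'time': 0.0, 'joint_positions': array([ 1.14758661e+00,  3.53669717e-01,  1.63416336e+00, -1.57874105e-05,
        1.15520196e+00, -2.40682196e-03]), 'joint_vel': array([-0.00106946,  0.00023982,  0.00084518, -0.00014547,  0.00071041,
       -0.00021676]), 'tau': array([-1.77643338e-03, -5.93842793e+01, -3.34210682e+01,  6.96011377e-02,
        2.33610015e-02, -1.28560496e-04]), 'tool_pos': array([0.2551546 , 0.5701144 , 0.30193764]), 'tcp_rot': array([ 0.14717925,  0.69161607, -0.14817832,  0.69141064]), 'wrist_force': array([-0.13399915,  0.28900827, -0.13353962]), 'wrist_torque': array([-0.05842503, -0.03673596,  0.00780204]), 'gripper_width': 0.09188828093396896}
0.0694
side {'fovy': 48.83233846694868, 'cx': 257.2758338933687, 'cy': 192.3425898072699, 'extrinsics': array([[ 0.82662512, -0.56234129, -0.02152178, -0.48327015],
       [-0.33386231, -0.45926351, -0.82317251,  0.26102579],
       [ 0.45301972,  0.68764039, -0.56738331,  1.16647395],
       [ 0.        ,  0.        ,  0.        ,  1.        ]])}
top {'fovy': 43.50824843642146, 'cx': 248.79954387202815, 'cy': 186.69184782056286, 'extrinsics': array([[-1.97637808e-04, -9.99931155e-01, -1.17323074e-02,
         2.60939898e-02],
       [-9.87790892e-01,  2.02293457e-03, -1.55772468e-01,
         6.04518526e-01],
       [ 1.55785477e-01,  1.15582798e-02, -9.87723287e-01,
         1.47653997e+00],
       [ 0.00000000e+00,  0.00000000e+00,  0.00000000e+00,
         1.00000000e+00]])}
```

View pics/side0.png

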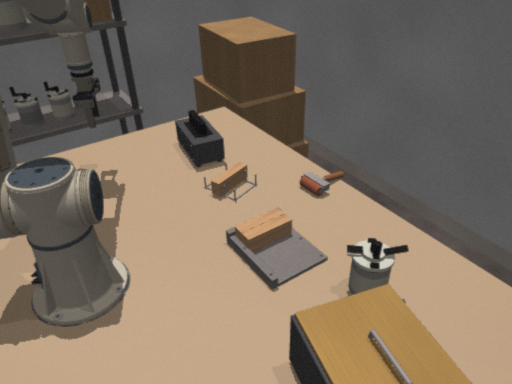

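View pics/top0.png

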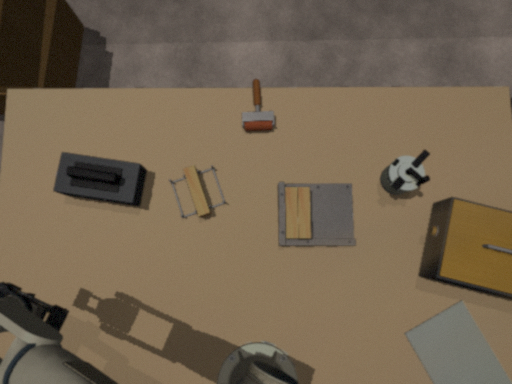

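```bash
python3 - <<'E'
import cv2,numpy as np
t=cv2.imread("pics/top0.png");s=cv2.imread("pics/side0.png")
a=cv2.resize(t[150:255,160:365],None,fx=3.8,fy=3.8,interpolation=cv2.INTER_CUBIC);cv2.imwrite("pics/topz.png",a)
a=cv2.resize(s[150:290,190:340],None,fx=4.2,fy=4.2,interpolation=cv2.INTER_CUBIC);cv2.imwrite("pics/sidez.png",a)
E
```

```text
(no output)
```

View pics/topz.png

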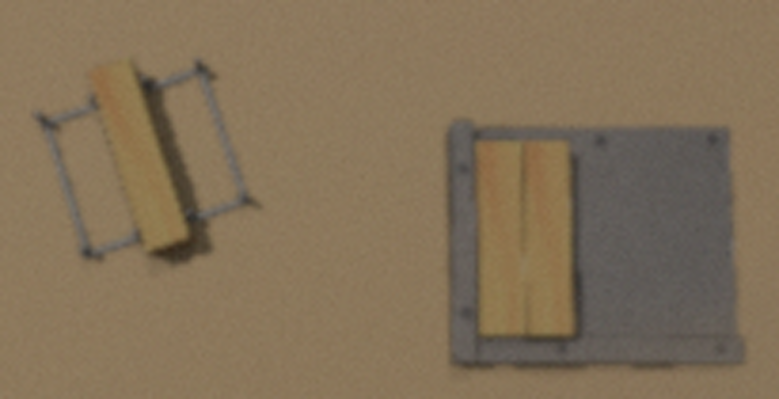

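View pics/sidez.png

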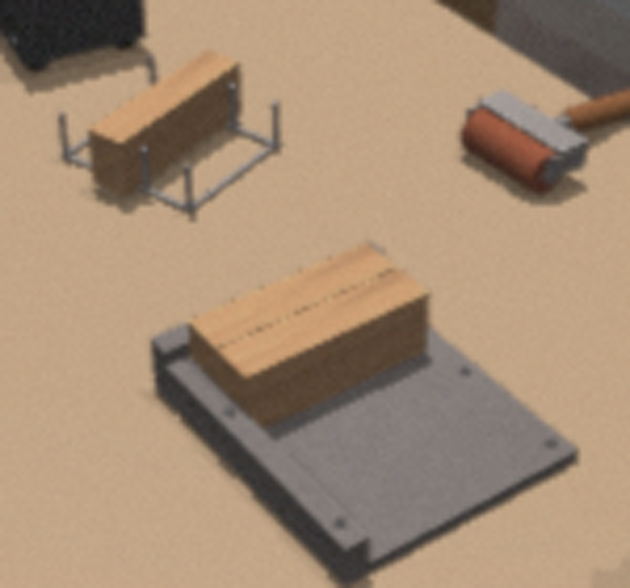

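```bash
cat > h.py <<'E'
import cv2,numpy as np
from plant import vision
def ray(n,uv,z):
    i=vision.camera_info(n);E=np.array(i["extrinsics"]);f=192/np.tan(np.radians(i["fovy"]/2))
    uv=np.atleast_2d(np.asarray(uv,float))
    d=np.c_[(uv[:,0]-i["cx"])/f,(uv[:,1]-i["cy"])/f,np.ones(len(uv))]@E[:3,:3]
    c=-E[:3,:3].T@E[:3,3]
    return c+d*((z-c[2])/d[:,2])[:,None]
def proj(n,P):
    i=vision.camera_info(n);E=np.array(i["extrinsics"]);f=192/np.tan(np.radians(i["fovy"]/2))
    q=np.atleast_2d(P)@E[:3,:3].T+E[:3,3]
    return q[:,:2]/q[:,2:]*f+[i["cx"],i["cy"]]
E
python3 - <<'E'
from h import *
t=cv2.imread("pics/top0.png");s=cv2.imread("pics/side0.png")
for nm,im,pts in(("t",t,[(197,190),(290,210),(303,210),(330,210),(240,210),(150,220)]),("s",s,[(230,172),(235,180),(262,222),(280,240),(300,245),(200,220)])):
    hsv=cv2.cvtColor(im,cv2.COLOR_BGR2HSV)
    for p in pts: print(nm,p,hsv[p[1],p[0]],im[p[1],p[0]])
for n,p in(("top",(0,0)),):
    pass
hsv=cv2.cvtColor(t,cv2.COLOR_BGR2HSV)
m=((hsv[...,1]>118)&(hsv[...,2]>110)).astype(np.uint8)*255
o=np.zeros_like(m);o[150:255,160:365]=m[150:255,160:365]
cs,_=cv2.findContours(o,cv2.RETR_EXTERNAL,cv2.CHAIN_APPROX_NONE)
for c in cs:
    if cv2.contourArea(c)>150: print(cv2.contourArea(c),cv2.boxPoints(cv2.minAreaRect(c)))
cv2.imwrite("pics/mask.png",cv2.resize(o[150:255,160:365],None,fx=3.8,fy=3.8,interpolation=0))
E
```

```text
t (197, 190) [ 17 124 142] [ 73 113 142]
t (290, 210) [ 18 119 144] [ 77 118 144]
t (303, 210) [ 17 120 142] [ 75 113 142]
t (330, 210) [13 19 96] [89 92 96]
t (240, 210) [ 18  89 140] [ 91 120 140]
t (150, 220) [ 19  86 140] [ 93 122 140]
s (230, 172) [ 14 110 201] [114 154 201]
s (235, 180) [ 15 114  83] [46 65 83]
s (262, 222) [ 15 109 197] [113 156 197]
s (280, 240) [176  23  79] [73 72 79]
s (300, 245) [  9  19 135] [125 128 135]
s (200, 220) [ 16  79 193] [133 164 193]
```

View pics/mask.png

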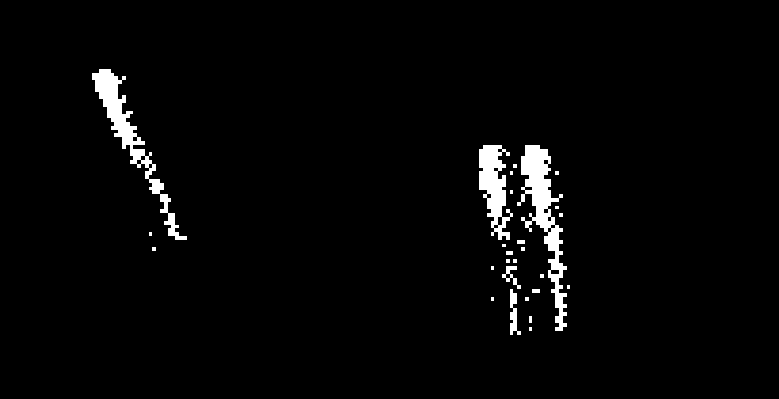

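```bash
cat >> h.py <<'E'
def mask(im,x0,y0,x1,y1,S,V,k=4):
    """upsampled, smoothed mask in crop; contours returned in full-picture pixels"""
    c=im[y0:y1,x0:x1]
    b=cv2.resize(cv2.GaussianBlur(c,(3,3),0),None,fx=k,fy=k,interpolation=cv2.INTER_LINEAR)
    h=cv2.cvtColor(b,cv2.COLOR_BGR2HSV)
    m=((h[...,1]>S)&(h[...,2]>V)).astype(np.uint8)*255
    e=np.ones((5,5),np.uint8)
    m=cv2.morphologyEx(cv2.morphologyEx(m,cv2.MORPH_CLOSE,e),cv2.MORPH_OPEN,e)
    cs,_=cv2.findContours(m,cv2.RETR_EXTERNAL,cv2.CHAIN_APPROX_NONE)
    cs=[(c[:,0]+.5)/k-.5+[x0,y0] for c in cs if cv2.contourArea(c)>100*k*k]
    return m,cs
def rect(n,c,z):
    P=ray(n,c,z)[:,:2]
    r=cv2.minAreaRect((P*1000).astype(np.float32));return r,cv2.boxPoints(r)
E
python3 - <<'E'
from h import *
np.set_printoptions(precision=1,suppress=True)
t=cv2.imread("pics/top0.png");s=cv2.imread("pics/side0.png")
m,cs=mask(t,160,150,365,255,103,118)
cv2.imwrite("pics/mask2.png",m)
for c in cs:
    z=.062 if c[:,0].mean()<240 else .068
    r,b=rect("top",c,z);print(r);print(b)
m,cs=mask(s,190,150,340,290,95,140)
cv2.imwrite("pics/mask3.png",m)
for c in cs:
    z=.062 if c[:,1].mean()<200 else .068
    r,b=rect("side",c,z);print('s',r);print(b)
E
```

```text
((521.9644775390625, -125.66987609863281), (155.81190490722656, 72.97570037841797), 0.32823002338409424)
[[ 443.9  -89.6]
 [ 444.3 -162.6]
 [ 600.1 -161.7]
 [ 599.7  -88.7]]
((592.95458984375, 192.24063110351562), (158.53216552734375, 37.611732482910156), 18.42357063293457)
[[511.8 185. ]
 [523.7 149.3]
 [674.1 199.4]
 [662.2 235.1]]
s ((519.4765625, -129.90396118164062), (77.66380310058594, 160.15560913085938), 89.75540161132812)
[[ 439.2 -168.4]
 [ 599.4 -169.1]
 [ 599.7  -91.4]
 [ 439.6  -90.7]]
s ((589.8003540039062, 187.14019775390625), (160.93504333496094, 39.113101959228516), 18.782949447631836)
[[507.3 179.7]
 [519.9 142.7]
 [672.3 194.5]
 [659.7 231.6]]
```

View pics/mask2.png

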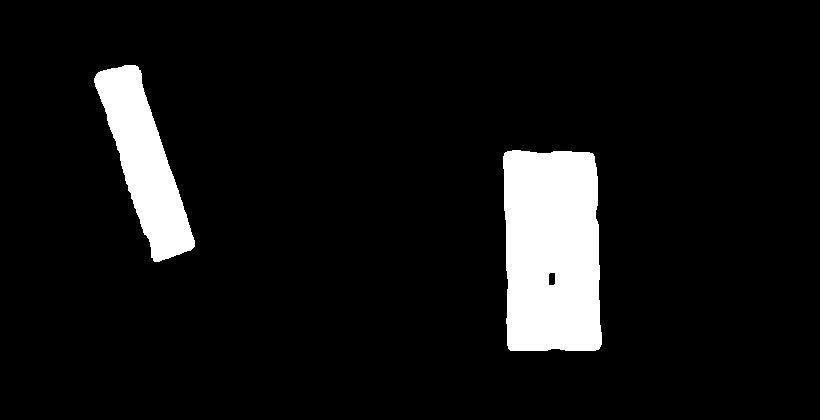

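View pics/mask3.png

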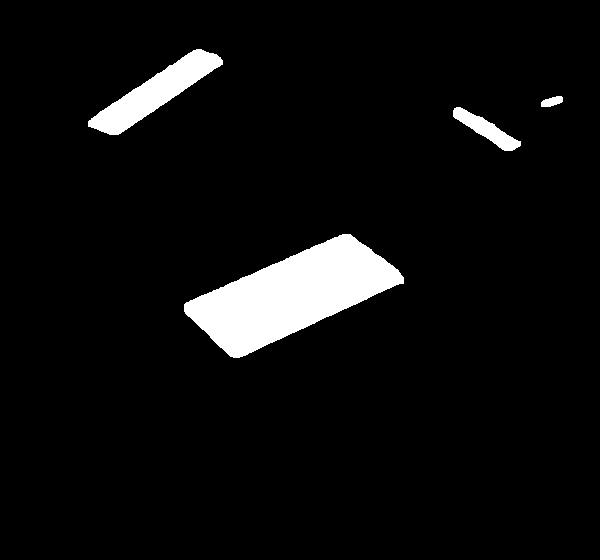

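```bash
python3 - <<'E'
from h import *
from plant import state
from scipy.spatial.transform import Rotation as R
s=state();M=R.from_quat(s["tcp_rot"]).as_matrix();print(M.round(3))
y=M[:,1];print("jaw yaw",np.degrees(np.arctan2(y[1],y[0])))
for n in("top","side"):
    E=np.array(vision.camera_info(n)["extrinsics"]);print(n,-E[:3,:3].T@E[:3,3])
# rack pins tops, rough, from zoomed top picture (z=.048)
p=np.array([[202,68],[45,119],[92,253],[250,202]])/3.8+[160,150]
print(ray("top",p,.048)[:,:2].round(4), ray("top",p,.048)[:,:2].mean(0))
# jig corners: fence/cheek
p=np.array([[452,123],[730,128],[745,362],[455,365]])/3.8+[160,150]
for z in(.012,.036,.048):print(z,ray("top",p,z)[:,:2].round(4).tolist())
E
```

```text
[[-0.001  0.408  0.913]
 [-0.001  0.913 -0.408]
 [-1.    -0.001 -0.   ]]
jaw yaw 65.89025491407027
top [0.36711957 0.00780303 1.55288639]
side [-0.04180578 -0.95399774  0.86630627]
[[0.6654 0.1391]
 [0.6223 0.27  ]
 [0.5099 0.2283]
 [0.5521 0.0979]] [0.58740275 0.18383248]
0.012 [[0.6242, -0.072], [0.6193, -0.3086], [0.4213, -0.3145], [0.419, -0.0725]]
0.036 [[0.6201, -0.0707], [0.6154, -0.3037], [0.4205, -0.3094], [0.4182, -0.0712]]
0.048 [[0.6181, -0.0701], [0.6134, -0.3012], [0.42, -0.3069], [0.4178, -0.0706]]
```

```bash
python3 -m crank '[[0.0919,[0.05,-0.06,0],7],[0.0919,[0.09,-0.10,0],14],[0.0919,[0.13,-0.15,0],21],[0.0919,[0.17,-0.19,0],28],[0.0919,[0.21,-0.24,0],35],[0.0919,[0.25,-0.285,0],42.6],[0.0919,[0.295,-0.333,0],42.6],[0.0919,[0.325,-0.367,-0.04],42.6],[0.0919,[0.336,-0.38,-0.08],42.6],[0.0919,[0.336,-0.38,-0.1],42.6],[0.0919,[0.336,-0.38,-0.1],42.6],[0.0919,[0.336,-0.38,-0.1],42.6]]' 20
python3 - <<'E'
from h import *
from plant import state
from scipy.spatial.transform import Rotation as R
for n in("side","top"):
    im=vision.get_image(n);cv2.imwrite(f"pics/{n}1.png",im)
    x,y=(175,90) if n=="side" else (150,130)
    cv2.imwrite(f"pics/{n}1z.png",cv2.resize(im[y:y+120,x:x+120],None,fx=5,fy=5,interpolation=2))
s=state();M=R.from_quat(s["tcp_rot"]).as_matrix()[:,1];print(s["time"],s["tool_pos"],np.degrees(np.arctan2(M[1],M[0])),s["wrist_force"],s["joint_positions"])
E
```

```text
time: 1.6
tool_pos: [0.5916, 0.1909, 0.2035]
tcp_rot: [-0.114, 0.698, 0.114, 0.698]
wrist_force: [-0.5, 0.2, 0.4]
gripper_width: 0.0917
1.7 [0.59174941 0.19103972 0.20404014] 108.52386284122132 [ 0.19051633 -0.28273975 -0.18388644] [ 3.09857985e-01  4.52366036e-01  1.72440807e+00  1.60884908e-05
  9.62830725e-01 -1.58424993e+00]
```

View pics/side1z.png

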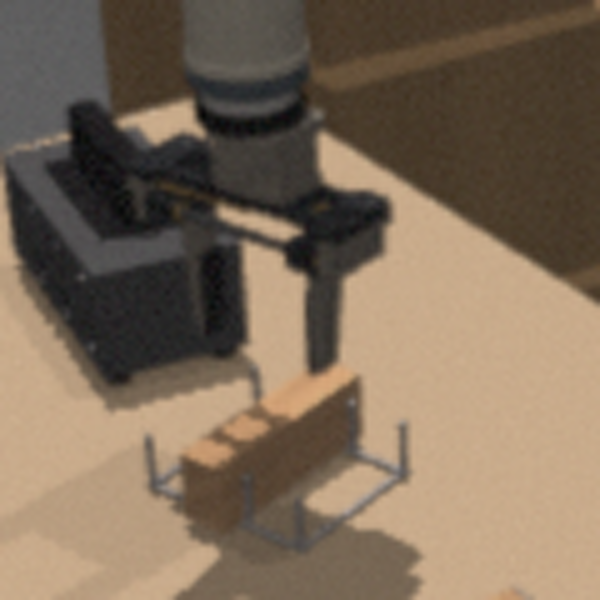

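View pics/top1z.png

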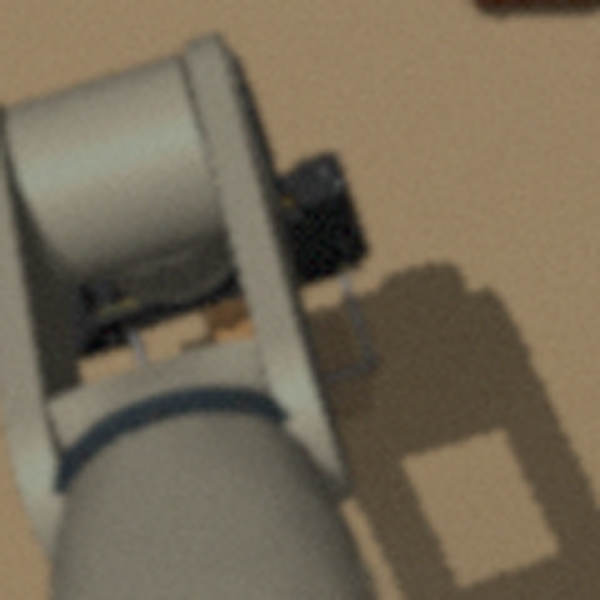

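```bash
python3 - <<'E'
from h import *
d=np.array([np.cos(np.radians(108.52)),np.sin(np.radians(108.52)),0]);e=np.array([d[1],-d[0],0])
c=np.array([.5917,.1910,.204-.088])
P=[c+a*d+b*e for a in(-.064,-.046,.046,.064) for b in(-.01,.01)]
print(((proj("side",P)-[175,90])*5).round(1))
im=cv2.imread("pics/side1.png")
cv2.imwrite("pics/s1zz.png",cv2.convertScaleAbs(cv2.resize(im[130:190,200:260],None,fx=10,fy=10,interpolation=2),alpha=1.8,beta=10))
print(((proj("side",P)-[200,130])*10).round(0))
E
```

```text
[[325.7 375.6]
 [343.8 363.6]
 [305.6 367.9]
 [323.8 356. ]
 [206.8 330.1]
 [225.3 318.9]
 [188.2 323. ]
 [206.7 311.9]]
[[401. 351.]
 [438. 327.]
 [361. 336.]
 [398. 312.]
 [164. 260.]
 [201. 238.]
 [126. 246.]
 [163. 224.]]
```

View pics/s1zz.png

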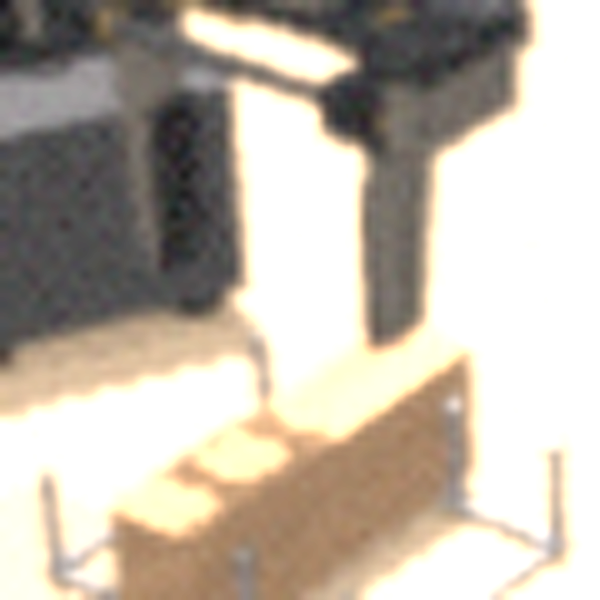

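```bash
python3 -m crank '[[0.0919,[0,-0.001,-0.03],0],[0.0919,[0,-0.001,-0.06],0],[0.07,[0,-0.001,-0.085],0],[0.055,[0,-0.001,-0.098],0],[0.046,[0,-0.001,-0.098],0],[0.046,[0,-0.001,-0.098],0],[0.046,[0,-0.001,-0.098],0]]' 10
python3 - <<'E'
from h import *
from plant import state
im=vision.get_image("side");cv2.imwrite("pics/side2.png",im)
cv2.imwrite("pics/s2z.png",cv2.convertScaleAbs(cv2.resize(im[135:205,195:265],None,fx=8.5,fy=8.5,interpolation=2),alpha=1.5,beta=10))
s=state();print(s["time"],s["tool_pos"],s["wrist_force"],s["gripper_width"])
E
```

```text
time: 2.58
tool_pos: [0.5919, 0.1897, 0.1058]
tcp_rot: [-0.114, 0.697, 0.114, 0.699]
wrist_force: [0.6, 0.2, -0.6]
gripper_width: 0.0464
2.625 [0.59178806 0.1896381  0.10562782] [-0.71468513 -0.31167651 -0.90746711] 0.046375593342973837
```

View pics/s2z.png

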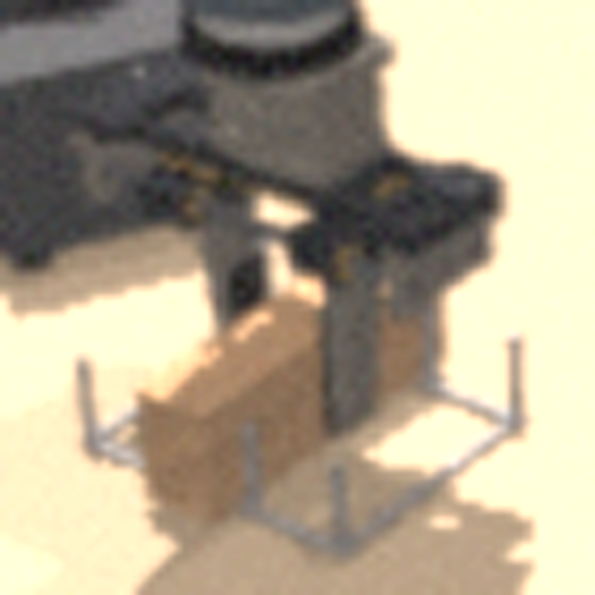

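```bash
for o in 1; do python3 -m crank '[[0.042,[0,0,0],0],[0.041,[0,0,0],0],[0.040,[0,0,0],0],[0.039,[0,0,0],0]]' 5; python3 -m crank '[[0.036,[0,0,0],0],[0.034,[0,0,0],0],[0.03,[0,0,0],0]]' 5;  done
python3 - <<'E'
from h import *
from plant import state
im=vision.get_image("side");cv2.imwrite("pics/side3.png",im)
cv2.imwrite("pics/s3z.png",cv2.convertScaleAbs(cv2.resize(im[135:205,195:265],None,fx=8.5,fy=8.5,interpolation=2),alpha=1.5,beta=10))
for i in range(1):
    s=state();print(s["time"],s["tool_pos"],s["wrist_force"],s["gripper_width"])
E
```

```text
time: 3.12
tool_pos: [0.5913, 0.1898, 0.1048]
tcp_rot: [-0.113, 0.698, 0.114, 0.698]
wrist_force: [-0.7, 2.7, 2.2]
gripper_width: 0.0389
time: 3.5
tool_pos: [0.5914, 0.1897, 0.1048]
tcp_rot: [-0.114, 0.698, 0.114, 0.698]
wrist_force: [-0.6, 3.0, 3.1]
gripper_width: 0.0382
3.55 [0.59138653 0.18962965 0.10479613] [-0.58783751  2.78127763  2.65132375] 0.038126525098808754
```

View pics/s3z.png

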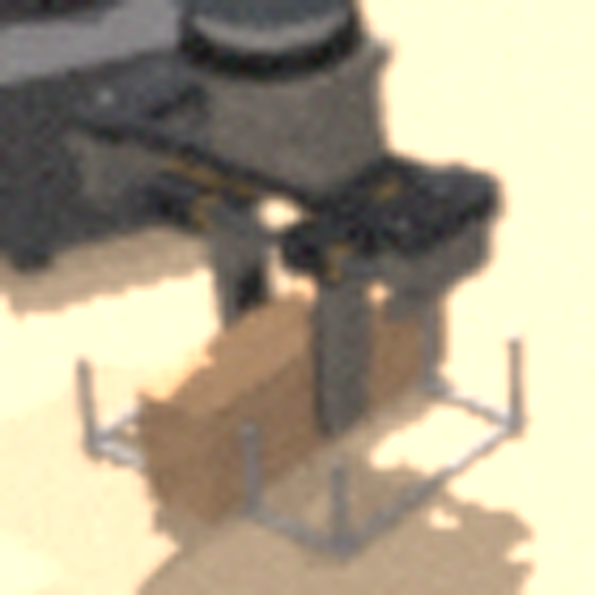

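```bash
python3 -m crank '[[0.03,[0,0.001,0],0],[0.03,[0,0.001,0],0]]' 5; python3 -m crank '[[0.03,[0,0.001,0],0],[0.03,[-0.0005,0.001,0],0]]' 5
```

```text
time: 3.8
tool_pos: [0.5914, 0.1899, 0.1047]
tcp_rot: [-0.114, 0.698, 0.113, 0.698]
wrist_force: [-0.5, -2.8, 5.2]
gripper_width: 0.0379
time: 4.05
tool_pos: [0.5912, 0.1911, 0.1048]
tcp_rot: [-0.114, 0.698, 0.113, 0.698]
wrist_force: [1.8, -3.3, 3.6]
gripper_width: 0.038
```

```bash
python3 -m crank '[[0.03,[0,-0.0005,0.001],0],[0.03,[0,-0.001,0.002],0]]' 15; python3 -m crank '[[0.03,[0,0,0.001],0],[0.03,[0,0,0.003],0],[0.03,[0,0,0.004],0],[0.03,[0,0,0.004],0]]' 20
python3 - <<'E'
from h import *
from plant import state
im=vision.get_image("side");cv2.imwrite("pics/side4.png",im)
cv2.imwrite("pics/s4z.png",cv2.convertScaleAbs(cv2.resize(im[135:205,195:265],None,fx=8.5,fy=8.5,interpolation=2),alpha=1.5,beta=10))
for i in range(1):
    s=state();print(s["time"],s["tool_pos"],s["wrist_force"],s["gripper_width"])
E
```

```text
time: 4.3
tool_pos: [0.5902, 0.1905, 0.1061]
tcp_rot: [-0.113, 0.698, 0.114, 0.697]
wrist_force: [-0.2, 0.4, -1.9]
gripper_width: 0.0379
time: 4.8
tool_pos: [0.5908, 0.1906, 0.1108]
tcp_rot: [-0.114, 0.698, 0.114, 0.698]
wrist_force: [-0.1, -1.0, -2.8]
gripper_width: 0.0374
4.85 [0.59085585 0.19049197 0.11074877] [ 0.68521407  0.23181613 -2.24239895] 0.03768034321476022
```

View pics/s4z.png

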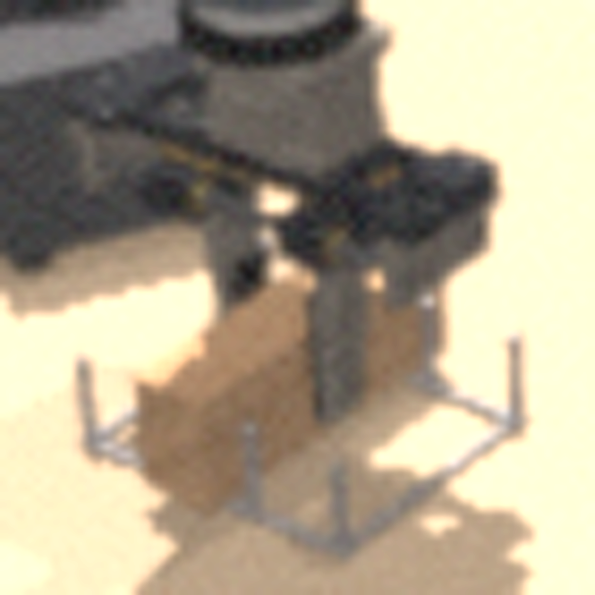

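```bash
python3 -m crank '[[0.03,[0,0,0.006],0],[0.03,[0,0,0.012],0],[0.03,[0,0,0.018],0],[0.03,[0,0,0.025],0],[0.03,[0,0,0.034],0],[0.03,[0,0,0.044],0],[0.03,[0,0,0.056],0],[0.03,[0,0,0.07],0],[0.03,[0,0,0.085],0],[0.03,[0,0,0.1],0],[0.03,[0,0,0.1],0],[0.03,[0,0,0.1],0]]' 20
python3 - <<'E'
from h import *
from plant import state
from scipy.spatial.transform import Rotation as R
for n in("side","top"):
    im=vision.get_image(n);cv2.imwrite(f"pics/{n}5.png",im)
cv2.imwrite("pics/s5z.png",cv2.convertScaleAbs(cv2.resize(cv2.imread("pics/side5.png")[105:205,195:295],None,fx=6,fy=6,interpolation=2),alpha=1.5,beta=10))
s=state();M=R.from_quat(s["tcp_rot"]).as_matrix();print(M.round(3));M=M[:,1];print(s["time"],s["tool_pos"],np.degrees(np.arctan2(M[1],M[0])),s["wrist_force"],s["gripper_width"],s["joint_positions"])
E
```

```text
time: 6.35
tool_pos: [0.5906, 0.1904, 0.2105]
tcp_rot: [-0.114, 0.698, 0.114, 0.698]
wrist_force: [0.2, -0.4, -2.0]
gripper_width: 0.0377
[[-0.001 -0.317  0.948]
 [-0.     0.948  0.317]
 [-1.    -0.    -0.001]]
6.45 [0.59043588 0.1903565  0.20999452] 108.49019521668667 [ 0.67841488 -0.01308101 -1.53934972] 0.03775151537817987 [ 3.09472028e-01  4.44372475e-01  1.72176374e+00 -3.18078568e-05
  9.76612278e-01 -1.58402126e+00]
```

View pics/s5z.png

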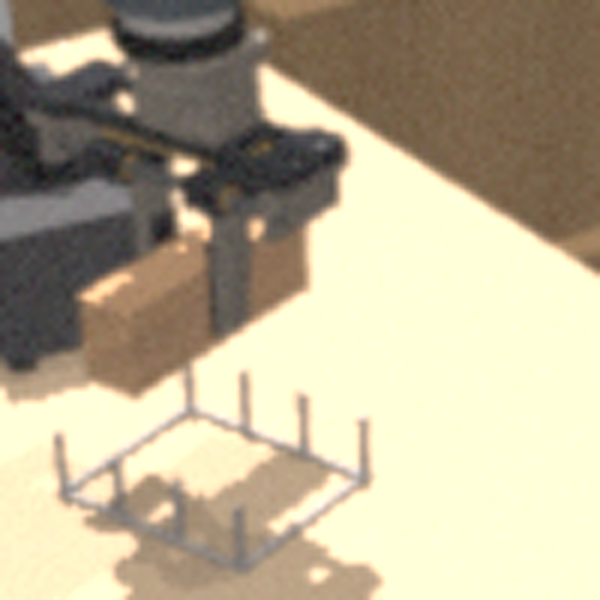

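```bash
python3 -m crank '[[0.03,[-0.003,-0.02,0],-1],[0.03,[-0.01,-0.06,0],-3],[0.03,[-0.017,-0.11,0],-5],[0.03,[-0.025,-0.16,0],-8],[0.03,[-0.033,-0.21,0],-11],[0.03,[-0.04,-0.26,0],-13],[0.03,[-0.048,-0.31,0],-15],[0.03,[-0.055,-0.36,0],-17],[0.03,[-0.0605,-0.395,0],-18.5],[0.03,[-0.0625,-0.4115,0],-18.5],[0.03,[-0.0625,-0.4115,-0.02],-18.5],[0.03,[-0.0625,-0.4115,-0.05],-18.5]]' 20
python3 -m crank '[[0.03,[0,0,-0.012],0],[0.03,[0,0,-0.02],0],[0.03,[0,0,-0.02],0],[0.03,[0,0,-0.02],0]]' 20
python3 - <<'E'
from h import *
from plant import state
from scipy.spatial.transform import Rotation as R
for n in("side","top"):
    im=vision.get_image(n);cv2.imwrite(f"pics/{n}6.png",im)
cv2.imwrite("pics/s6z.png",cv2.convertScaleAbs(cv2.resize(cv2.imread("pics/side6.png")[165:285,210:340],None,fx=5,fy=5,interpolation=2),alpha=1.3,beta=10))
s=state();M=R.from_quat(s["tcp_rot"]).as_matrix();print(M.round(3));M=M[:,1];print(s["time"],s["tool_pos"],np.degrees(np.arctan2(M[1],M[0])),s["wrist_force"],s["gripper_width"],s["joint_positions"])
E
```

```text
time: 7.95
tool_pos: [0.5285, -0.2214, 0.1608]
tcp_rot: [-0.0, 0.707, -0.0, 0.708]
wrist_force: [0.6, -0.5, -2.5]
gripper_width: 0.038
time: 8.45
tool_pos: [0.5288, -0.2211, 0.1414]
tcp_rot: [-0.0, 0.707, -0.0, 0.707]
wrist_force: [-0.1, 0.4, -1.9]
gripper_width: 0.038
[[ 0.001  0.     1.   ]
 [-0.001  1.    -0.   ]
 [-1.    -0.001  0.001]]
8.55 [ 0.52873824 -0.22113298  0.14143163] 89.99853456147363 [ 0.09805021 -0.26811512 -3.12092219] 0.03805054813559835 [-3.98734786e-01  4.74130331e-01  1.86859776e+00 -8.80461311e-06
  7.97580535e-01 -1.96949969e+00]
```

View pics/s6z.png

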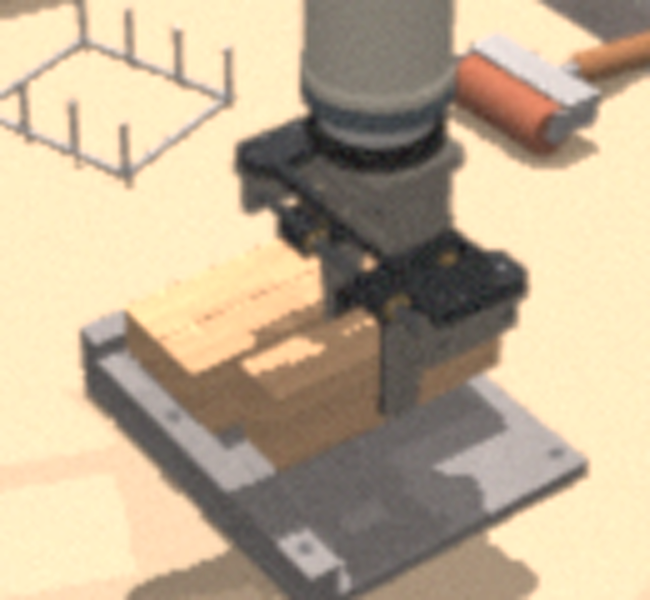

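View pics/top6.png

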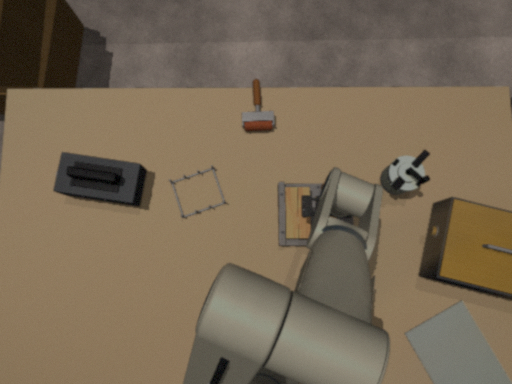

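```bash
python3 -m crank '[[0.03,[0,0,-0.01],0],[0.03,[0,0,-0.018],0],[0.03,[0,0,-0.024],0],[0.03,[0,0,-0.027],0],[0.03,[0,0,-0.027],0]]' 20
python3 -m crank '[[0.03,[0,0,-0.001],0],[0.03,[0,0,-0.0015],0],[0.03,[0,0,-0.0015],0]]' 20
python3 -m crank '[[0.03,[0,0,-0.001],0],[0.03,[0,0,-0.0015],0],[0.03,[0,0,-0.0015],0]]' 20
```

```text
time: 9.18
tool_pos: [0.5282, -0.221, 0.1134]
tcp_rot: [0.0, 0.707, -0.0, 0.707]
wrist_force: [-0.1, 1.3, -1.3]
gripper_width: 0.038
time: 9.55
tool_pos: [0.5284, -0.2211, 0.1123]
tcp_rot: [0.0, 0.707, -0.0, 0.707]
wrist_force: [0.0, 0.2, -2.0]
gripper_width: 0.0377
time: 9.93
tool_pos: [0.5283, -0.221, 0.1109]
tcp_rot: [0.0, 0.707, -0.0, 0.707]
wrist_force: [-1.1, 0.2, 1.7]
gripper_width: 0.0378
```

```bash
python3 -m crank '[[0.03,[-0.002,0,0],0],[0.03,[-0.004,0,0],0],[0.03,[-0.005,0,0],0],[0.03,[-0.005,0,0],0]]' 20
python3 -m crank '[[0.03,[-0.001,0,0],0],[0.03,[-0.002,0,0],0],[0.03,[-0.002,0,0],0]]' 20
python3 -m crank '[[0.03,[-0.001,0,0],0],[0.03,[-0.001,0,0],0]]' 20
python3 -m crank '[[0.03,[-0.001,0,0],0],[0.03,[-0.001,0,0],0]]' 20
```

```text
time: 10.42
tool_pos: [0.5234, -0.2211, 0.1108]
tcp_rot: [-0.0, 0.707, -0.0, 0.707]
wrist_force: [1.6, -0.6, 1.4]
gripper_width: 0.0381
time: 10.8
tool_pos: [0.5215, -0.2211, 0.1108]
tcp_rot: [0.0, 0.707, -0.0, 0.707]
wrist_force: [2.5, 0.5, 2.9]
gripper_width: 0.0381
time: 11.05
tool_pos: [0.5206, -0.2211, 0.1109]
tcp_rot: [-0.0, 0.707, -0.0, 0.707]
wrist_force: [3.0, 0.2, 2.7]
gripper_width: 0.0379
time: 11.3
tool_pos: [0.5203, -0.2211, 0.111]
tcp_rot: [-0.0, 0.706, -0.0, 0.708]
wrist_force: [6.4, 1.0, 1.8]
gripper_width: 0.038
```

Contact with the fence seems to have started; I'll confirm it with another small step.

```bash
python3 -m crank '[[0.03,[-0.001,0,0],0],[0.03,[-0.001,0,0],0]]' 20
python3 -m crank '[[0.03,[-0.0005,0,0],0],[0.03,[-0.0005,0,0],0]]' 20
```

```text
time: 11.55
tool_pos: [0.5202, -0.2211, 0.1112]
tcp_rot: [-0.0, 0.706, -0.0, 0.709]
wrist_force: [8.6, 2.1, -0.5]
gripper_width: 0.0378
time: 11.8
tool_pos: [0.5201, -0.2212, 0.1113]
tcp_rot: [-0.0, 0.705, -0.001, 0.709]
wrist_force: [10.4, 2.9, -0.4]
gripper_width: 0.0379
```

```bash
python3 -m crank '[[0.03,[0.0015,0,0],0],[0.03,[0.002,0,0],0],[0.044,[0.002,0,0],0],[0.048,[0.002,0,0],0],[0.05,[0.002,0,0],0],[0.05,[0.002,0,0],0]]' 20
python3 -m crank '[[0.05,[0,0,0.01],0],[0.05,[0,0,0.03],0],[0.05,[0,0,0.06],0],[0.05,[0,0,0.09],0],[0.05,[0,0,0.09],0]]' 20
```

```text
time: 12.55
tool_pos: [0.5195, -0.221, 0.1105]
tcp_rot: [0.0, 0.707, -0.0, 0.707]
wrist_force: [1.5, -0.1, 0.8]
gripper_width: 0.05
time: 13.18
tool_pos: [0.5211, -0.2216, 0.2035]
tcp_rot: [-0.001, 0.706, -0.001, 0.709]
wrist_force: [0.6, -1.5, -0.1]
gripper_width: 0.0502
```

```bash
python3 -m crank '[[0.05,[0,-0.01,0],-10],[0.06,[0,-0.02,0],-20],[0.07,[0,-0.03,0],-30],[0.0919,[0,-0.04,0],-40],[0.0919,[0.004,-0.055,0],-50],[0.0919,[0.004,-0.055,0],-60],[0.0919,[0.004,-0.055,0],-70],[0.0919,[0.004,-0.055,0],-80],[0.0919,[0.004,-0.055,0],-90],[0.0919,[0.004,-0.055,0],-90],[0.0919,[0.004,-0.055,0],-90]]' 20
python3 - <<'E'
from h import *
from plant import state
from scipy.spatial.transform import Rotation as R
for n in("side","top"):
    im=vision.get_image(n);cv2.imwrite(f"pics/{n}7.png",im)
cv2.imwrite("pics/s7z.png",cv2.convertScaleAbs(cv2.resize(cv2.imread("pics/side7.png")[165:285,210:340],None,fx=5,fy=5,interpolation=2),alpha=1.3,beta=10))
s=state();M=R.from_quat(s["tcp_rot"]).as_matrix();print(M.round(3));M=M[:,1];print(s["time"],s["tool_pos"],np.degrees(np.arctan2(M[1],M[0])),s["wrist_force"],s["gripper_width"],s["joint_positions"])
E
```

```text
time: 14.55
tool_pos: [0.5236, -0.2759, 0.2002]
tcp_rot: [0.499, 0.501, -0.499, 0.501]
wrist_force: [0.7, -0.1, 1.0]
gripper_width: 0.0917
[[-0.     1.     0.002]
 [ 0.     0.002 -1.   ]
 [-1.    -0.    -0.   ]]
14.65 [ 0.52369462 -0.27595603  0.2004594 ] 0.13302141776282564 [0.15284438 0.34905488 0.02642707] 0.09183966003644313 [-4.87493890e-01  4.16982105e-01  1.79256715e+00 -1.98000579e-05
  9.32404356e-01 -4.89803725e-01]
```

View pics/s7z.png

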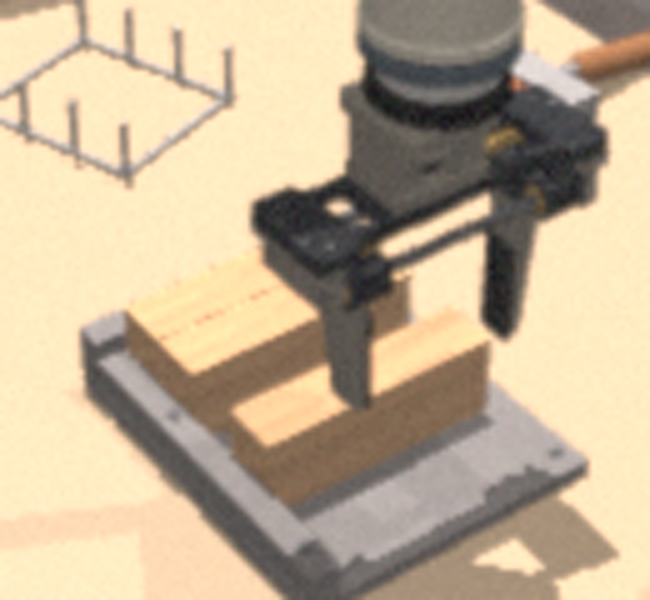

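```bash
python3 -m crank '[[0.0919,[0,0,-0.03],0],[0.0919,[0,0,-0.06],0],[0.0919,[0,0,-0.08],0],[0.0919,[0,0,-0.09],0],[0.0919,[0,0,-0.092],0],[0.0919,[0,0.005,-0.092],0],[0.0919,[0,0.01,-0.092],0],[0.0919,[0,0.015,-0.092],0],[0.0919,[0,0.02,-0.092],0],[0.0919,[0,0.023,-0.092],0],[0.0919,[0,0.023,-0.092],0]]' 20
python3 -m crank '[[0.0919,[0,0.003,0],0],[0.0919,[0,0.006,0],0],[0.0919,[0,0.009,0],0],[0.0919,[0,0.012,0],0]]' 20
python3 - <<'E'
from h import *
im=vision.get_image("side")
cv2.imwrite("pics/s8z.png",cv2.convertScaleAbs(cv2.resize(im[165:285,210:340],None,fx=5,fy=5,interpolation=2),alpha=1.3,beta=10))
E
```

```text
time: 16.02
tool_pos: [0.5238, -0.2528, 0.1087]
tcp_rot: [0.5, 0.5, -0.5, 0.5]
wrist_force: [0.6, -0.1, 0.8]
gripper_width: 0.092
time: 16.52
tool_pos: [0.5239, -0.2409, 0.1088]
tcp_rot: [-0.5, -0.5, 0.5, -0.5]
wrist_force: [-0.0, -1.0, 0.4]
gripper_width: 0.0918
```

View pics/s8z.png

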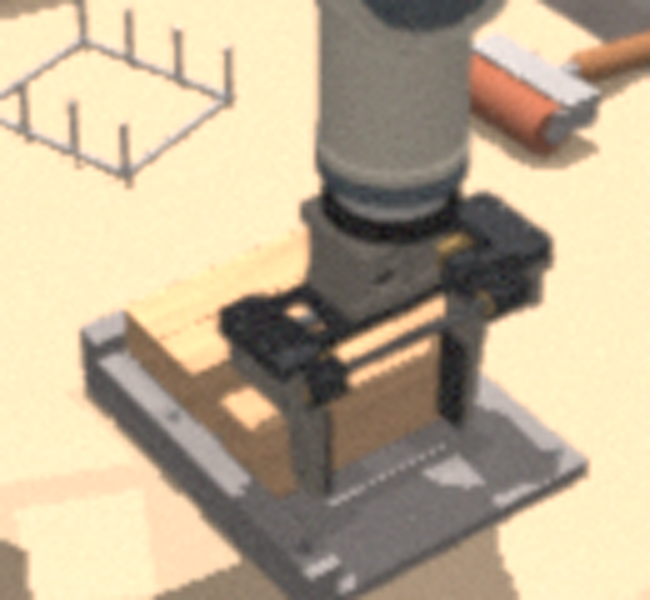

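```bash
python3 -m crank '[[0.0919,[0,0.003,0],0],[0.0919,[0,0.006,0],0],[0.0919,[0,0.009,0],0],[0.0919,[0,0.012,0],0],[0.0919,[0,0.015,0],0],[0.0919,[0,0.018,0],0],[0.0919,[0,0.02,0],0],[0.0919,[0,0.02,0],0]]' 20
python3 -m crank '[[0.0919,[0,0.001,0],0],[0.0919,[0,0.0025,0],0],[0.0919,[0,0.0025,0],0]]' 20
python3 -m crank '[[0.0919,[0,0.001,0],0],[0.0919,[0,0.002,0],0],[0.0919,[0,0.002,0],0]]' 20
```

```text
time: 17.58
tool_pos: [0.5238, -0.2208, 0.1086]
tcp_rot: [0.5, 0.5, -0.5, 0.5]
wrist_force: [0.6, -1.3, 0.7]
gripper_width: 0.0921
time: 17.95
tool_pos: [0.5238, -0.2184, 0.1087]
tcp_rot: [0.5, 0.5, -0.5, 0.5]
wrist_force: [-0.1, -1.8, 1.0]
gripper_width: 0.0919
time: 18.32
tool_pos: [0.5238, -0.2164, 0.1087]
tcp_rot: [0.5, 0.5, -0.5, 0.5]
wrist_force: [0.7, -1.8, 1.0]
gripper_width: 0.0919
```

```bash
python3 -m crank '[[0.0919,[0,0.001,0],0],[0.0919,[0,0.0015,0],0],[0.0919,[0,0.0015,0],0]]' 20
python3 -m crank '[[0.0919,[0,0.001,0],0],[0.0919,[0,0.001,0],0]]' 20
python3 -m crank '[[0.0919,[0,0.001,0],0],[0.0919,[0,0.001,0],0]]' 20
python3 -m crank '[[0.0919,[0,0.001,0],0],[0.0919,[0,0.001,0],0]]' 20
```

```text
time: 18.7
tool_pos: [0.5238, -0.2149, 0.1087]
tcp_rot: [-0.5, -0.5, 0.5, -0.5]
wrist_force: [0.7, -1.8, 0.4]
gripper_width: 0.0921
time: 18.95
tool_pos: [0.5238, -0.2139, 0.1087]
tcp_rot: [0.5, 0.5, -0.5, 0.5]
wrist_force: [-0.0, -1.6, 0.5]
gripper_width: 0.0912
time: 19.2
tool_pos: [0.5237, -0.213, 0.1086]
tcp_rot: [0.5, 0.5, -0.5, 0.5]
wrist_force: [0.4, -3.0, -0.8]
gripper_width: 0.0917
time: 19.45
tool_pos: [0.524, -0.2127, 0.1087]
tcp_rot: [0.5, 0.5, -0.5, 0.501]
wrist_force: [-0.5, -6.0, -1.0]
gripper_width: 0.0921
```

```bash
python3 -m crank '[[0.0919,[0,0.001,0],0],[0.0919,[0,0.0015,0],0],[0.0919,[0,0.0015,0],0]]' 20
python3 -m crank '[[0.0919,[0,0.001,0],0],[0.0919,[0,0.001,0],0]]' 20
python3 - <<'E'
from h import *
im=vision.get_image("side");cv2.imwrite("pics/side9.png",im)
cv2.imwrite("pics/s9z.png",cv2.convertScaleAbs(cv2.resize(im[165:285,210:340],None,fx=5,fy=5,interpolation=2),alpha=1.3,beta=10))
E
```

```text
time: 19.82
tool_pos: [0.5241, -0.2123, 0.1089]
tcp_rot: [0.499, 0.499, -0.5, 0.502]
wrist_force: [-2.2, -15.2, -0.9]
gripper_width: 0.0918
time: 20.08
tool_pos: [0.5241, -0.2121, 0.1091]
tcp_rot: [0.498, 0.499, -0.5, 0.502]
wrist_force: [-2.8, -20.3, 0.1]
gripper_width: 0.092
```

View pics/s9z.png

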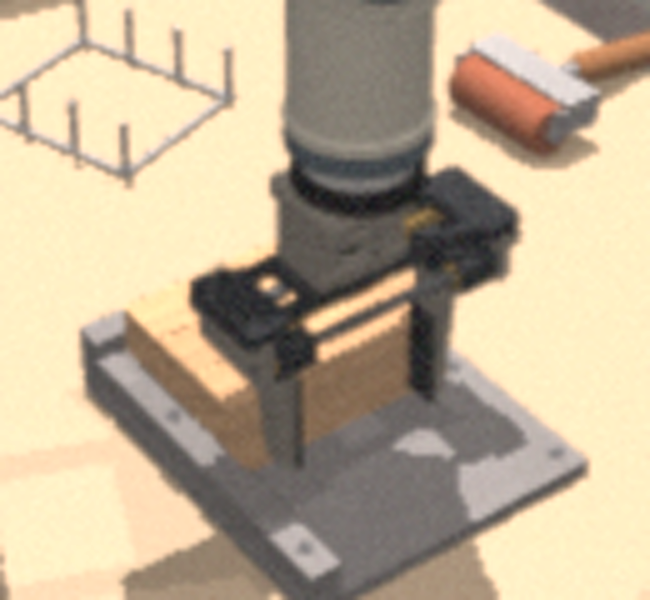

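```bash
python3 -m crank '[[0.0919,[0,-0.003,0],0],[0.0919,[0,-0.01,0],0],[0.0919,[0,-0.025,0],0],[0.0919,[0,-0.035,0.02],0],[0.0919,[0,-0.035,0.06],0],[0.0919,[0,-0.035,0.1],0],[0.0919,[-0.04,-0.06,0.15],0],[0.0919,[-0.09,-0.1,0.18],0],[0.0919,[-0.14,-0.14,0.2],0],[0.0919,[-0.18,-0.18,0.2],0],[0.0919,[-0.2,-0.2,0.2],0],[0.0919,[-0.2,-0.2,0.2],0]]' 20
python3 - <<'E'
from h import *
for n,(x,y) in dict(side=(210,165),top=(260,160)).items():
    im=vision.get_image(n);cv2.imwrite(f"pics/{n}10.png",im)
    cv2.imwrite(f"pics/{n}10z.png",cv2.convertScaleAbs(cv2.resize(im[y:y+115,x:x+120],None,fx=5,fy=5,interpolation=2),alpha=1.3,beta=10))
E
```

```text
time: 21.62
tool_pos: [0.3219, -0.4114, 0.3089]
tcp_rot: [-0.501, -0.499, 0.501, -0.499]
wrist_force: [0.6, 0.7, -0.1]
gripper_width: 0.0923
```

View pics/side10z.png

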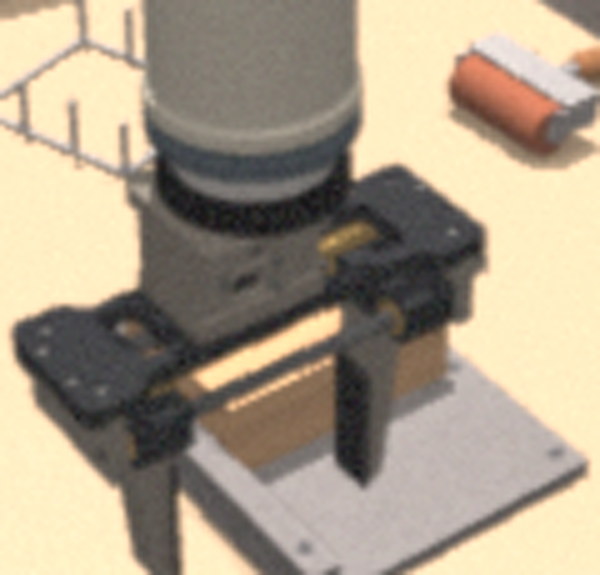

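View pics/top10z.png

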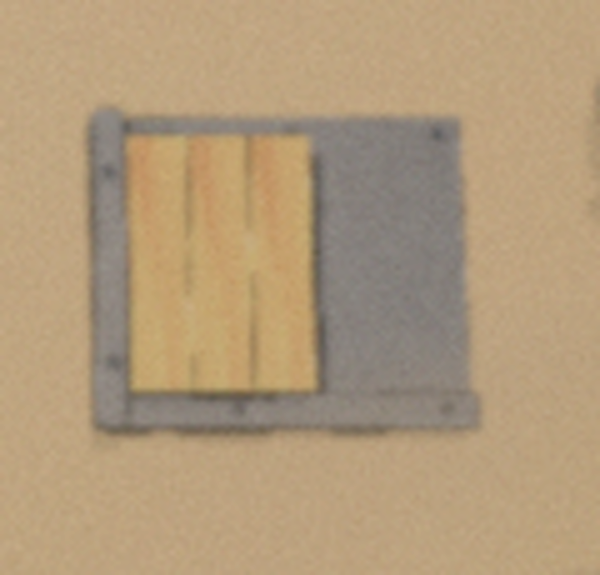

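```bash
python3 -m crank '[[0.0919,[0,-0.05,0.02],0],[0.0919,[-0.02,-0.09,0.04],0],[0.0919,[-0.04,-0.12,0.06],0],[0.0919,[-0.04,-0.14,0.08],0],[0.0919,[-0.04,-0.14,0.08],0]]' 20
python3 - <<'E'
from h import *
np.set_printoptions(precision=1,suppress=True)
for n,(x,y),S,V in(("side",(210,165),95,140),("top",(265,165),103,118)):
    im=vision.get_image(n);cv2.imwrite(f"pics/{n}11.png",im)
    cv2.imwrite(f"pics/{n}11z.png",cv2.convertScaleAbs(cv2.resize(im[y:y+115,x:x+120],None,fx=5,fy=5,interpolation=2),alpha=1.3,beta=10))
    m,cs=mask(im,x,y,x+110,y+110,S,V)
    for c in cs:
        r,b=rect(n,c,.068);P=ray(n,c,.068)[:,:2]*1000
        print(n,r);print(b)
        ym=P[:,1].max();
        for k in range(3):
            q=P[(P[:,1]<ym-38*k-8)&(P[:,1]>ym-38*k-30)]
            print("  board",k,"x ends",np.median(q[q[:,0]<500,0]),np.median(q[q[:,0]>550,0]))
E
```

```text
time: 22.35
tool_pos: [0.285, -0.5502, 0.3895]
tcp_rot: [0.5, 0.499, -0.5, 0.501]
wrist_force: [-0.6, 0.8, 0.9]
gripper_width: 0.0919
side ((485.42364501953125, -132.95736694335938), (93.89896392822266, 80.7851333618164), 0.35093891620635986)
[[ 438.2  -92.9]
 [ 438.7 -173.6]
 [ 532.6 -173.1]
 [ 532.1  -92.3]]
  board 0 x ends 438.84570351176 nan
  board 1 x ends 439.1194715923202 nan
  board 2 x ends nan nan
top ((521.9536743164062, -144.49002075195312), (155.9915771484375, 110.61356353759766), 0.28111687302589417)
[[ 443.7  -89.6]
 [ 444.2 -200.2]
 [ 600.2 -199.4]
 [ 599.7  -88.8]]
  board 0 x ends 444.2806811384336 598.0979873546501
  board 1 x ends 444.2500157446436 598.7949279928664
  board 2 x ends 444.21936875044435 598.7435355509813
  return _methods._mean(a, axis=axis, dtype=dtype,
  ret = ret.dtype.type(ret / rcount)
```

View pics/side11z.png

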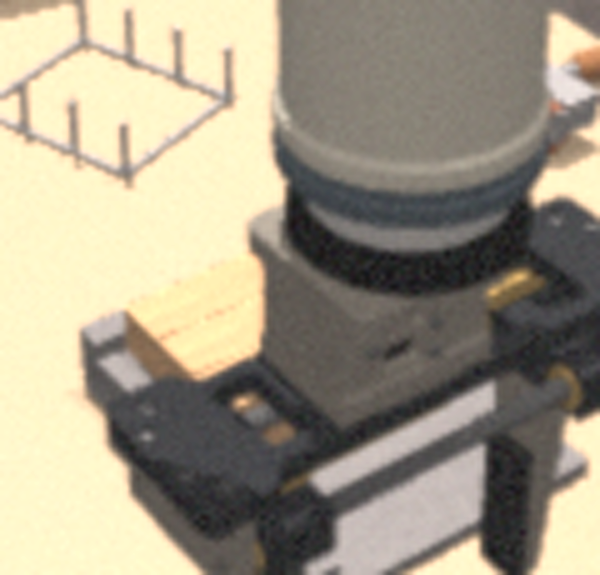

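```bash
python3 - <<'E'
from plant import workorder,state
print(state()["time"],state()["joint_vel"].round(3));print(workorder.sign_off())
E
```

```text
22.45 [ 0.004 -0.001  0.019 -0.    -0.002 -0.002]
the job is handed in; nothing more can be done
None
```

The job is handed in after 22.5 s, and my last checks showed the board in place. `sign_off` gives no verdict, so I can't confirm the score.

**What I did:**
- I gripped the board mid-length and shifted the gripper until the sideways force on the wrist was near zero. Then I lifted the board straight out of the rack.
- I set it on the jig with about 36 mm between it and the neighbour, leaving room for the finger. I slid it to the fence until the wrist read about 10 N, then let go.
- I pushed it low down with both opened fingers until it butted against the neighbour, ending at about 20 N, then backed away.

**Final top view:**
- The three boards measure 110.6 mm across, against 73.0 mm for the two before. That 37.6 mm increase against a 38 mm board means no measurable gap.
- The fence-side ends line up within 0.1 mm.
- The outline is square to the jig within about 0.3°.
- The two original boards' outer edges did not move measurably.

**Other checks:**
- In the later pictures the rack stands upright where it was. The tin, the roller and the lamp show no change in the pictures where they are in view, but I did not measure them.
- The arm stands clear, touching nothing.

**What disagreed or was missing:**
- The two cameras differed by about 5 mm on absolute positions, so I relied on relative measurements and contact forces.
- The arm hid part of the boards in the last side view, so the final fit was measured from the top camera only.

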